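# Clear a dropped bolt from the pusher slide and prove it runs free

### The arm

A 7-joint arm with a two-finger parallel gripper is mounted at the origin on a cart in front of the work surface, level with it; the furniture and walls round the work are solid. World frame = base frame: x ahead of the robot, y to its left, z up, the work surface at z = 0. Lengths are in m, angles in rad, forces in N, time in s.
With the tool pointing down it reaches from about 0.425 to 0.825 m from the base axis. Payload 3.6 kg.
Tool frame: the origin (TCP) lies where the fingers leave the gripper's body, on its centre line; the fingertips stand 73 mm ahead of it and the grasp point (between the pads) lies 54 mm ahead of it; x points along the fingers, y is the direction in which the jaws open and shut, and the axes are right-handed (so a half turn about x gives the same grasp; the last joint's range is limited). The gripper opens to 85 mm and grips with 20 to 120 N. Pads are 22 mm wide; open, the fingers measure 114 mm over their backs; the gripper's body (76 mm by 85 mm) begins 54 mm behind the grasp point. The pads swing forward as they close: fully open they stand 13 mm farther back than shut.
Start: joints at [1.29, 0.615, -0.013, 1.423, 0.008, 1.103, -0.04], TCP at [0.163, -0.629, 0.304] pointing down, gripper open.
Joint ranges: [-3.12, 3.12], [-0.3, 2.06], [-1.34, 1.32], [0.26, 2.42], [-1.36, 4.5], [0.01, 1.98], [-2.84, 2.84]. Speed limits (rad/s): [2.79, 2.79, 3.14, 3.14, 3.14, 3.14, 3.14].

### API

Orientations are given as a unit quaternion [x, y, z, w].
In Python, from station import arm, snapshot, camera_info, ticket gives the robot as it stands. Calls block until the motion is done:
- arm.movep(position, orientation): joint-space move of the TCP to a pose.
- arm.line_to(position, velocity=0.15, ori=None): straight line of the TCP; ori=None keeps the orientation; velocity is the mean speed in m/s.
- arm.move_j(angles): joint-space move.
- arm.move_gripper(opening, effort=None): opening from 0.0 (shut) to 1.0 (fully open); effort is the grip in N (None keeps the last); returns when the fingers have stopped.
- arm.pause(seconds).
- arm.ik(position, orientation): joint angles nearest the present ones, or None.
- snapshot(name): name is "side" or "top"; returns the picture (480x640x3 uint8, blue, green, red); there is no depth.
- camera_info(name): a dict with "fx", "fy", "cx", "cy" (pixels), "R" (3x3) and "t" (3): a world point X has camera coordinates R X + t. Camera axes: x right, y down, z forward; pixel columns grow to the right and rows downward; lengths in m; the calibration is good to about 2 mm. A picture is of the moment at which its call begins. camera_info takes no time and is no camera call.
A pose or a line that the arm cannot do raises arm.MotionError and nothing moves.
- ticket.finish_job(): hands the job in, once; it reports no verdict.
Readings, each from a call of its own:
- arm.read_time(): time.
- arm.read_joint_positions(): joint angles.
- arm.read_dq(): joint speeds.
- arm.read_effort(): joint torques, N m.
- arm.read_tool_pos(): TCP position.
- arm.read_eef_rot(): TCP orientation.
- arm.read_ft_force(): force on the tool from outside, world axes, zero at the start.
- arm.read_wrist_torque(): the same for the moment, N m.
- arm.read_opening(): opening from 0.0 (shut) to 1.0 (fully open).
Only numpy, scipy, OpenCV 4.12 (cv2) and the standard library are available. Lean on these libraries where they do the work, as an engineer would, in place of code of your own. Each camera call takes 0.05 s, during which the arm holds its last target.

### The job

A bolt has dropped into the pusher slide on the bench and jams it. Pull up the black spring knob to unlock the clear sliding guard, slide the guard all the way open and let the knob drop home so that the guard is locked open, then take the bolt out and put it in the round steel dish. Last, prove that the slide runs free: hold the red-ball hand lever right over towards the white push bar for about a second and let it spring back to the middle, leaving the guard locked open.

Things in the scene. Friction and masses are not known exactly. Their poses are not given: they have to be found in the camera images.
- slide_unit: pusher slide: grey aluminium bench unit, fixed, 370 mm long (its y, from -186 to 184 mm), 130 mm wide (its x), deck 60 mm above the worktop. Origin: centre of its underside; z up, x away from the robot and y to the robot's left at zero yaw. White push bar at the -y end, hand lever at the +y end (y = 140 mm). Guide rails for the guard run along both edges, up to 73 mm, inner edges at x = +-46 mm
- guard (a joint): slide of the clear guard along the unit's +y, m: 0 = shut over the well, 0.112 = fully open, at its end stop. A clear window in an aluminium frame, 162 mm long, its top 68 to 72 mm above the worktop. About 2 N moves it when unlocked. The knob rides on the guard, so the pulled-up knob can also be used to slide it
- index_knob (a joint): lift of the spring knob (index plunger), m: 0 = its pin is home in a hole of the deck and locks the guard; 0.013 = top stop. Clear of the hole above 0.007; 0.009 to 0.012 is a good pull. Spring 6.5 N at 0, 9.8 N at 0.013. Holes only at guard 0 and 0.112 (1.5 mm play); let go between them, the pin rests on the deck at 0.007 and snaps in on reaching a hole
- knob_grip (a point): grip point on the axis (vertical) of the round black knob, 105 mm above the worktop with the pin home. The knob is 30 mm across from 100 to 110 mm above the worktop, 23 to 26 mm below that, top at 115 mm, foot at 86 mm. Over the unit's x = 0, y = -30 mm with the guard shut, y = 82 mm with it open
- bolt: zinc-plated M12 hex bolt, 59 mm long, about 60 g, lying in the well between carriage and end wall, roughly along the unit's y. Origin: middle of its length, at its underside; its own y runs along it: head (20 mm wide, 18 mm high) from y = 20 to 29 mm, shank 12 mm thick from y = -29 to 20 mm, axis 6 to 9 mm above the origin
- dish: round stainless parts dish, held to the worktop by its magnet, 136 mm over the rim, 24 mm high, inside 106 mm wide at the floor, floor 5 mm up. Origin: centre of its underside
- jog_lever (a joint): tilt of the spring-centred hand lever about the unit's x axis, rad: 0 = upright (middle), +0.42 = right over towards the white push bar (-y), -0.42 = the other way. A spring returns it to 0 when let go; about 4 N at the ball holds it right over. It drives carriage and push bar: 0.40 rad moves them 18 mm towards -y, if nothing jams them
- lever_ball (a point): centre of the red ball, 30 mm in diameter, at the top of the hand lever; 75 mm above the pivot, which is 72 mm above the worktop on the unit's x = 0, y = 140 mm
- sealed_cup: bystander: small sealed sample cup with a blue lid, 68 mm across, 57 mm high, standing left of the slide; origin: centre of its underside
- sealed_cup_b: bystander: a second sealed sample cup, like the first
- well_floor (a point): point on the floor of the well, at the unit's x = 0, y = -131 mm, 25 mm above the worktop (turns with the unit). The well is 82 mm wide in x (-41 to 41) and runs from y = -164 to -58 mm; its walls rise to 60 mm. The steel carriage crosses it at y = -98 to -78 mm with the lever upright, its blue top strip 56 mm above the worktop

How it is judged:
By the outcome, as a careful person would: the job done as asked, in the order asked, and still so for the second after the job is handed in, with the robot touching nothing.
It also fails if it takes over 59 s, if anything falls off the work surface, if the arm or the gripper's body presses on something with over 40 N, if the wrist force passes 120 N, or if a joint passes its speed limit or range.

## Working session

There is one attempt and no reset: what is moved stays moved. The work goes in short steps, each a Python script; the robot and the scene stay as the last script left them, time stands still between calls to the robot, and variables do not carry over. Pictures are saved under pics/ and viewed, and the job is handed in when it is done.

```bash
ls; mkdir -p pics
python3 - <<'E'
from station import arm, snapshot, camera_info, ticket
import cv2
for n in("side","top"):
    cv2.imwrite(f"pics/{n}0.png",snapshot(n)); print(n,camera_info(n))
print(arm.read_time(),arm.read_eef_rot(),arm.read_tool_pos())
E
```

```text
pics
side {'fx': 473.03908904536036, 'fy': 473.03908904536036, 'cx': 324.3367153119814, 'cy': 233.46722753092203, 'R': array([[-0.95034521, -0.31096557,  0.01201651],
       [-0.1737704 ,  0.4982367 , -0.84944926],
       [ 0.2581624 , -0.80935815, -0.52753347]]), 't': array([0.47374101, 0.17479944, 1.33421896])}
top {'fx': 616.9433232035225, 'fy': 616.9433232035225, 'cx': 318.83659272532924, 'cy': 244.63137801922667, 'R': array([[ 0.00894564, -0.99991042, -0.00995636],
       [-0.99441906, -0.00784892, -0.10520988],
       [ 0.10512231,  0.01084196, -0.9944002 ]]), 't': array([-1.59840902e-03,  5.08736711e-01,  1.85873613e+00])}
0.1 [-0.70130197 -0.09033783  0.70153369 -0.08868544] [ 0.16308873 -0.62866606  0.3028364 ]
```

View pics/side0.png

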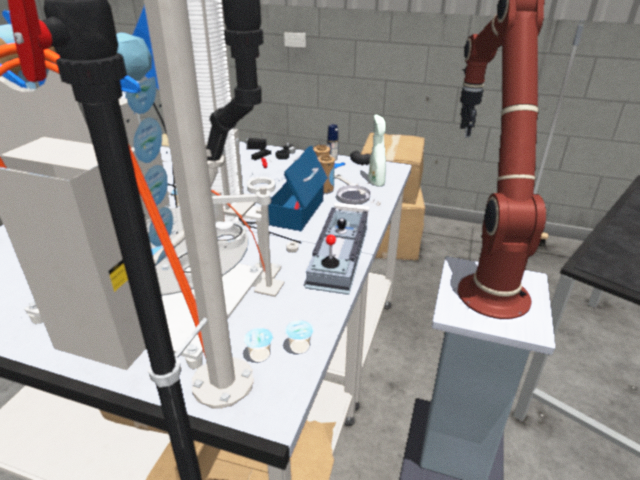

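View pics/top0.png

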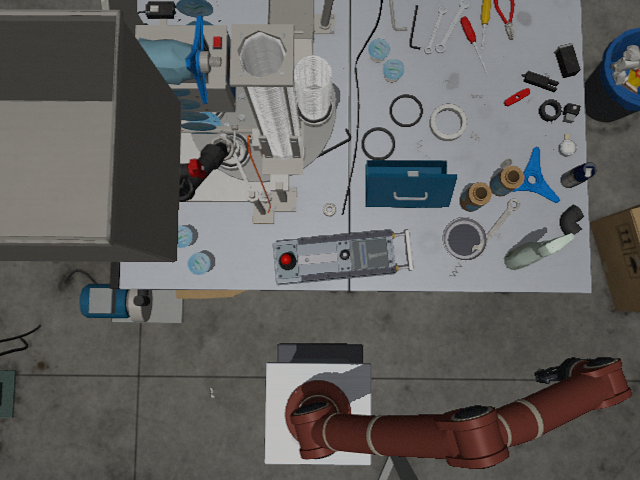

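The top view shows the unit at about (275–410, 230–283), the lever ball at (288,260), the knob at (345,255) and the dish at (464,238). I'll enlarge the views.

Run:
```python
import cv2
a=cv2.imread("pics/top0.png")[220:300,265:425]; cv2.imwrite("pics/t0z.png",cv2.resize(a,None,fx=5,fy=5,interpolation=cv2.INTER_CUBIC))
a=cv2.imread("pics/side0.png")[170:300,290:410]; cv2.imwrite("pics/s0z.png",cv2.resize(a,None,fx=4.5,fy=4.5,interpolation=cv2.INTER_CUBIC))
a=cv2.imread("pics/top0.png")[190:290,420:580]; cv2.imwrite("pics/d0z.png",cv2.resize(a,None,fx=5,fy=5,interpolation=cv2.INTER_CUBIC))
```

```text
(no output)
```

View pics/t0z.png

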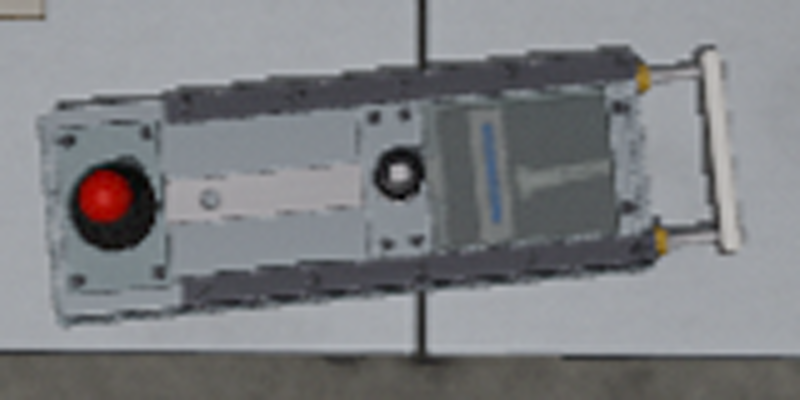

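View pics/s0z.png

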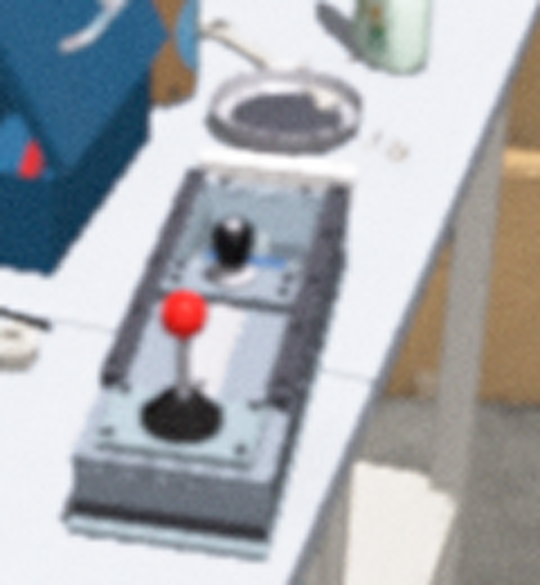

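View pics/d0z.png

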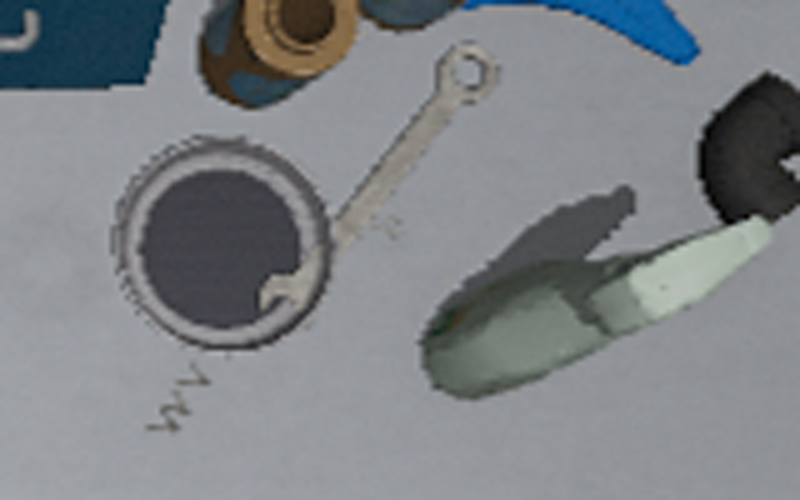

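The zoom shows the ball at about (286,259), the knob top at (345,254.5), and the bolt behind the glass near (375,256), along the unit axis with its head towards the -y end. An open-end wrench lies over the right side of the dish rim. Next: measure.

```bash
cat > h.py <<'E'
from station import arm, snapshot, camera_info, ticket
import numpy as np, cv2
from scipy.spatial.transform import Rotation as Ro
def ray(n,uv):
    c=camera_info(n);R=np.array(c["R"]);t=np.array(c["t"])
    d=R.T@np.array([(uv[0]-c["cx"])/c["fx"],(uv[1]-c["cy"])/c["fy"],1]);return -R.T@t,d/np.linalg.norm(d)
def onz(n,uv,z):
    o,d=ray(n,uv);return o+d*(z-o[2])/d[2]
def tri(a,b):
    (o1,d1),(o2,d2)=ray("top",a),ray("side",b)
    s=np.linalg.lstsq(np.c_[d1,-d2],o2-o1,rcond=None)[0]
    p,q=o1+s[0]*d1,o2+s[1]*d2
    return (p+q)/2,np.linalg.norm(p-q)
def px(n,X):
    c=camera_info(n);p=np.array(c["R"])@X+c["t"];return np.array([c["fx"]*p[0]/p[2]+c["cx"],c["fy"]*p[1]/p[2]+c["cy"]])
def blob(m,roi):
    x0,y0,x1,y1=roi;k=np.zeros(m.shape,np.uint8);k[y0:y1,x0:x1]=m[y0:y1,x0:x1]
    n,l,s,c=cv2.connectedComponentsWithStats(k.astype(np.uint8));i=1+np.argmax(s[1:,4]);return c[i],s[i]
def red(im):
    b,g,r=[im[...,i].astype(int) for i in range(3)];return ((r>120)&(g<80)&(b<80)).astype(np.uint8)
E
python3 - <<'E'
from h import *
T=cv2.imread("pics/top0.png");S=cv2.imread("pics/side0.png")
rt=blob(red(T),(265,220,425,300));rs=blob(red(S),(310,210,350,270));print(rt,rs)
ball,e=tri(rt[0],rs[0]);print("ball",ball,e, "onz",onz("top",rt[0],.147))
dk=lambda I:(I.max(2)<50).astype(np.uint8)
kt=blob(dk(T),(335,243,356,266));ks=blob(dk(S),(330,212,352,231));print(kt,ks)
print("knob tri",tri(kt[0],ks[0]),"onz",onz("top",kt[0],.103))
# blue strip & white bar & dark rails
hsv=cv2.cvtColor(T,cv2.COLOR_BGR2HSV)
b=((hsv[...,0]>100)&(hsv[...,0]<125)&(hsv[...,1]>90)).astype(np.uint8)
bt=blob(b,(350,235,375,275));print("blue",bt,onz("top",bt[0],.056))
# yaw: unit dark rails
m=((T.max(2)<105)&(T.max(2)>55)).astype(np.uint8)
for roi in((295,225,395,246),(295,266,400,282)):
    k=np.zeros(m.shape,np.uint8);x0,y0,x1,y1=roi;k[y0:y1,x0:x1]=m[y0:y1,x0:x1]
    n,l,s,c=cv2.connectedComponentsWithStats(k);i=1+np.argmax(s[1:,4])
    ys,xs=np.where(l==i);P=np.array([onz("top",(x,y),.073)[:2] for x,y in zip(xs,ys)])
    vx,vy,a,bb=cv2.fitLine(P.astype(np.float32),cv2.DIST_HUBER,0,.001,.001).ravel()
    print("rail",s[i],"yaw",np.degrees(np.arctan2(-vx*np.sign(vy),vy*np.sign(vy))),a,bb)
# white bar
w=(T.min(2)>185).astype(np.uint8);wb=blob(w,(403,225,416,275));print("bar",wb)
# dish floor
f=((T.max(2)<85)).astype(np.uint8);d=blob(f,(440,215,492,265));print("dishfloor",d,onz("top",d[0],.005))
E
```

```text
(array([285.15151515, 259.06060606]), array([281, 255,   9,   9,  66], dtype=int32)) (array([330.375   , 239.484375]), array([327, 235,   8,  10,  64], dtype=int32))
ball [0.45250354 0.09667986 0.15072005] 0.0021291548074283424 onz [0.45384678 0.09717478 0.147     ]
(array([344.68888889, 253.86666667]), array([340, 250,  10,  10,  45], dtype=int32)) (array([340.925, 224.5  ]), array([338, 221,   7,   8,  40], dtype=int32))
knob tri (array([ 0.47238963, -0.07465215,  0.09837596]), np.float64(0.0043524322413682134)) onz [ 0.47410212 -0.07404045  0.103     ]
blue (array([363., 254.]), array([363, 251,   1,   7,   7], dtype=int32)) [ 0.47841638 -0.1304567   0.056     ]
rail [295 229  99  17 892] yaw 3.0385778 0.52794737 -0.11173745
rail [301 266  96  16 718] yaw 6.4966683 0.41916344 -0.08956191
bar (array([410., 261.]), array([410, 260,   1,   3,   3], dtype=int32))
dishfloor (array([463.40186916, 238.95861148]), array([448, 224,  32,  32, 749], dtype=int32)) [ 0.53217556 -0.44329339  0.005     ]
```

```bash
cat >> h.py <<'E'
YAW=np.radians(6.6)
ux=np.array([np.cos(YAW),np.sin(YAW),0]);uy=np.array([-np.sin(YAW),np.cos(YAW),0])
K=np.array([0.4735,-0.0743,0]);O=K+0.030*uy
U=lambda x,y,z:O+x*ux+y*uy+np.array([0,0,z])
def down(a,flip=False):
    y=np.array([np.cos(a),np.sin(a),0])*(-1 if flip else 1);x=np.array([0,0,-1.]);return Ro.from_matrix(np.c_[x,y,np.cross(x,y)]).as_quat()
E
python3 - <<'E'
from h import *
T=cv2.imread("pics/top0.png");S=cv2.imread("pics/side0.png")
for f in(False,True):
    for P in(U(0,-30,0)*0+U(0,-.03,.30),U(0,-.03,.161),U(0,.082,.171),U(0,-.131,.1),np.array([.54,-.44,.083]),U(0,.17,.2)):
        print(f,np.round(P,3),np.round(arm.ik(P,down(YAW,f)),2) if arm.ik(P,down(YAW,f)) is not None else None)
cor=[U(sx*.065,y,.0) for sx,y in((1,.184),(1,-.186),(-1,-.186),(-1,.184))]
cor2=[U(sx*.046,y,.073) for sx,y in((1,.10),(1,-.17),(-1,-.17),(-1,.10))]
for n,I in(("top",T),("side",S)):
    I=cv2.resize(I,None,fx=5,fy=5,interpolation=cv2.INTER_CUBIC)
    for C,col in((cor,(0,255,255)),(cor2,(0,255,0))):
        cv2.polylines(I,[np.int32([px(n,c)*5+2 for c in C])],True,col,1)
    for c in(U(0,-.03,.115),U(0,.14,.147)): cv2.circle(I,np.int32(px(n,c)*5+2).tolist(),4,(255,0,255),-1)
    cv2.imwrite(f"pics/chk_{n}.png",I[1100:1500,1325:2125] if n=="top" else I[950:1500,1450:2050])
E
```

```text
False [ 0.474 -0.074  0.3  ] [ 0.49  0.4  -0.52  1.9   0.25  0.91 -0.04]
False [ 0.474 -0.074  0.161] [ 0.36  0.59 -0.37  2.05  0.39  0.56 -0.17]
False [0.461 0.037 0.171] [ 0.16  0.56 -0.41  2.09  0.41  0.57 -0.43]
False [ 0.485 -0.175  0.1  ] [ 0.51  0.73 -0.31  1.99  0.45  0.48 -0.02]
False [ 0.54  -0.44   0.083] [ 0.8   0.94 -0.27  1.45  0.31  0.79  0.53]
False [0.451 0.124 0.2  ] [ 0.16  0.58 -0.7   2.04  0.57  0.72 -0.79]
True [ 0.474 -0.074  0.3  ] [-0.05  0.36  0.22  1.91 -0.1   0.88 -2.81]
True [ 0.474 -0.074  0.161] [-0.12  0.59  0.34  2.07 -0.37  0.54 -2.54]
True [0.461 0.037 0.171] [-0.8   0.83  1.13  2.12 -1.01  0.9  -2.08]
True [ 0.485 -0.175  0.1  ] [ 0.09  0.74  0.33  2.01 -0.5   0.48 -2.24]
True [ 0.54  -0.44   0.083] [ 0.45  0.96  0.4   1.46 -0.45  0.81 -2.02]
True [0.451 0.124 0.2  ] [ 0.39  0.76 -1.15  2.04  0.88  0.96  2.02]
```

View pics/chk_top.png

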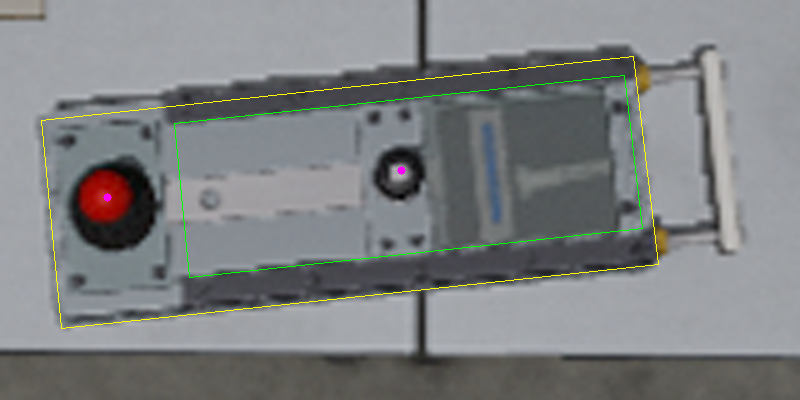

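View pics/chk_side.png

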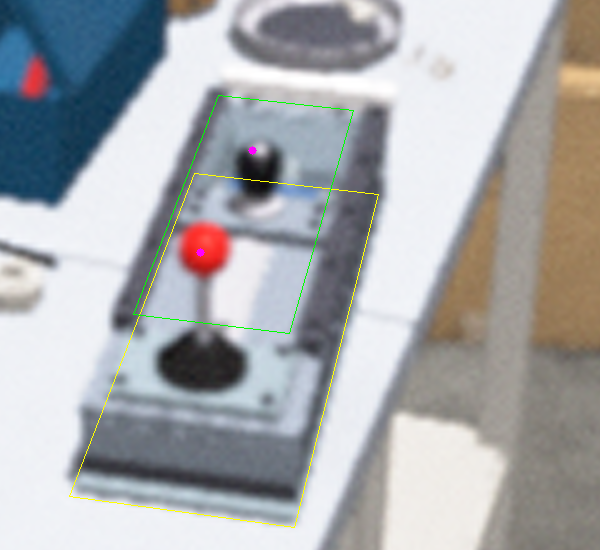

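Overlaying the measured pose shows agreement within about one pixel: the knob at (400,173) in the zoomed view is about 1.5 mm nearer the robot than the model, so I shift it. Next, grip the knob.

```bash
sed -i 's/K=np.array(\[0.4735/K=np.array([0.4720/' h.py
python3 - <<'E'
from h import *
q=down(YAW)
arm.movep(U(0,-.03,.25),q); print(arm.read_time(),np.round(arm.read_joint_positions(),2))
arm.line_to(U(0,-.03,.161),.12); print(arm.read_time(),arm.read_ft_force())
arm.move_gripper(0.2,50); print(arm.read_time(),arm.read_opening(),arm.read_ft_force(),arm.read_tool_pos()-U(0,-.03,.161))
cv2.imwrite("pics/s1.png",cv2.resize(snapshot("side")[170:300,290:410],None,fx=4.5,fy=4.5,interpolation=cv2.INTER_CUBIC))
E
```

```text
2.375 [ 0.45  0.46 -0.48  1.97  0.29  0.78 -0.08]
3.2667 [-0.41612714  0.7573885   0.92527666]
3.8417 0.3205857636049062 [-1.54482906 -1.1506173   5.01756038] [-2.77242500e-04 -8.71505825e-05  5.77075121e-04]
```

View pics/s1.png

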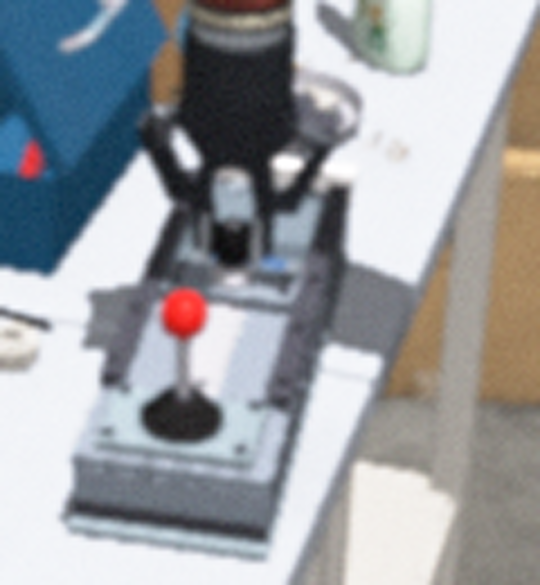

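The knob sits between the pads at (232,240), opening 27 mm. Next, lift and read the force.

Run:
```python
from h import *
arm.move_gripper(0.1,60); print(arm.read_opening(),arm.read_ft_force())
z0=arm.read_tool_pos()[2]
for d in(.006,.0105):
    p=arm.read_tool_pos();arm.line_to([p[0],p[1],.161+d],.03); arm.pause(.15)
    print(d,arm.read_tool_pos()[2]-z0,arm.read_ft_force(),arm.read_opening())
p=np.array(arm.read_tool_pos())
arm.line_to(p+.02*uy,.05);arm.pause(.1);print(arm.read_tool_pos()-p,arm.read_ft_force(),arm.read_opening(),arm.read_time())
cv2.imwrite("pics/s2.png",cv2.resize(snapshot("side")[170:300,290:410],None,fx=4.5,fy=4.5,interpolation=cv2.INTER_CUBIC))
```

```text
0.3206379467865701 [-2.0804221   0.23895958  5.65613036]
0.006 0.004941284136266627 [ 0.89655753  0.23254508 -7.82849048] 0.32028359007403073
0.0105 0.0098056785681358 [ 0.89577709  0.5656305  -9.18744637] 0.317365718889189
[-2.16770430e-03  2.03677599e-02  4.64356233e-05] [ 2.20439117  1.46057559 -9.73052714] 0.3176384530788603 5.7083
```

View pics/s2.png

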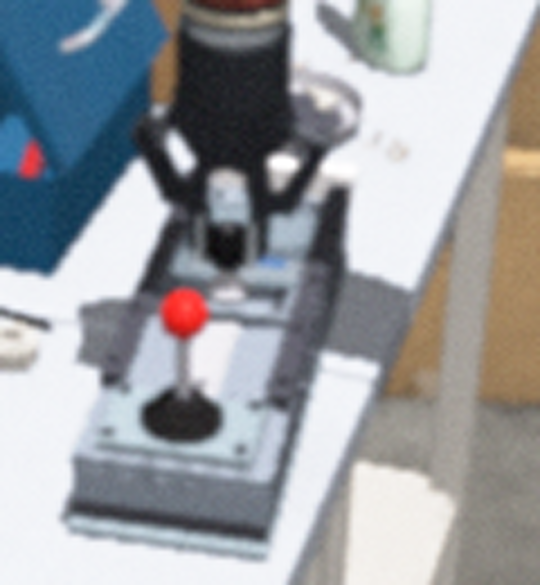

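The guard edge moved with the knob, with only about 1.5 N resistance. Continue to the end stop.

Run:
```python
from h import *
p=np.array(arm.read_tool_pos())
arm.line_to(p+.086*uy,.08);f=np.array(arm.read_ft_force());print(f@uy,f@ux,f[2])
s=.086
while s<.098:
    s+=.002; arm.line_to(p+s*uy,.03); f=np.array(arm.read_ft_force()); print(round(s+.0203,4),round(f@uy,2),round(f@ux,2),round(f[2],2),round((arm.read_tool_pos()-p)@uy+.0203,4))
    if abs(f@uy)>8: break
cv2.imwrite("pics/s3.png",cv2.resize(snapshot("side")[170:300,290:410],None,fx=4.5,fy=4.5,interpolation=cv2.INTER_CUBIC))
print(arm.read_time(),arm.read_opening())
```

```text
0.0008783986407338218 5.0429607042664735 -10.289830740875885
0.1083 0.35 4.75 -9.01 0.1088
0.1103 0.15 4.75 -9.23 0.1107
0.1123 -1.44 5.52 -9.21 0.1121
0.1143 -5.14 5.36 -10.13 0.1124
0.1163 -7.35 5.32 -9.57 0.1127
0.1183 -10.87 6.73 -9.14 0.113
8.5333 0.3207125049322415
```

View pics/s3.png

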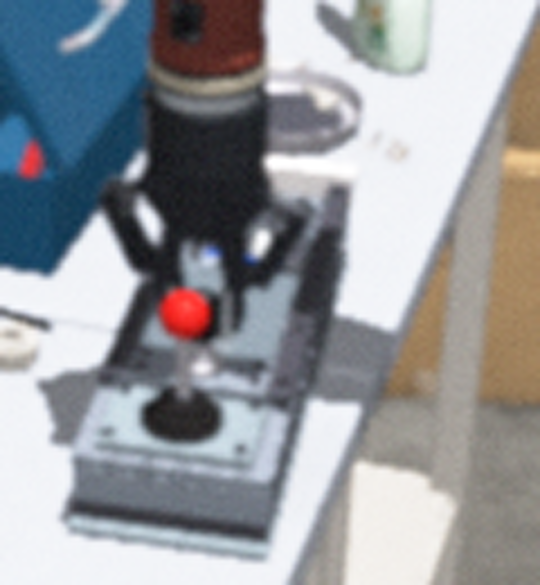

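The guard is at its end stop: travel stalled at 0.112–0.113 with 11 N. Next, lower the knob and release it.

Run:
```python
from h import *
p=np.array(arm.read_tool_pos());p[:2]-=.0006*uy[:2]
arm.line_to(p,.03); arm.line_to([p[0],p[1],.1625],.04);f=np.array(arm.read_ft_force());print(f, arm.read_tool_pos())
arm.move_gripper(0.75); f=np.array(arm.read_ft_force());print(f)
p=arm.read_tool_pos();arm.line_to([p[0],p[1],.25],.2)
arm.line_to(U(0,-.131,.28)+np.array([0,-.17,0]),.3)
print(arm.read_time())
for n in("side","top"): cv2.imwrite(f"pics/{n}4.png",snapshot(n))
a=cv2.imread("pics/top4.png")[220:300,265:425]; cv2.imwrite("pics/t4z.png",cv2.resize(a,None,fx=5,fy=5,interpolation=cv2.INTER_CUBIC))
a=cv2.imread("pics/side4.png")[170:300,290:410]; cv2.imwrite("pics/s4z.png",cv2.resize(a,None,fx=4.5,fy=4.5,interpolation=cv2.INTER_CUBIC))
```

```text
[ 4.79686772 -2.02121711 -6.36351956] [0.45990628 0.03715893 0.16217773]
[-0.45718893 -0.43387408  0.27776816]
11.725
```

View pics/t4z.png

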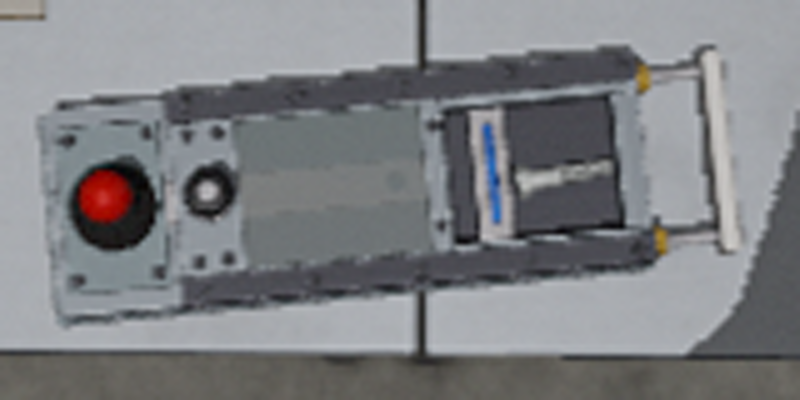

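View pics/s4z.png

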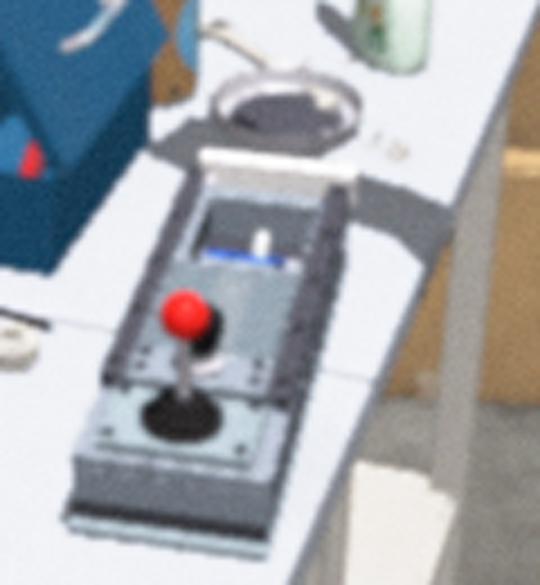

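The guard is open with the knob at (208,192) in the zoom. The bolt lies at zoom (515–608, 165–195), with its head towards the carriage.

Run:
```python
from h import *
T=cv2.imread("pics/top4.png")
g=T.min(2); print(g[250:262,364:390])
m=(g>110).astype(np.uint8); m[:, :368]=0; m[:,388:]=0
c,s=blob(m,(368,248,388,264)); print(c,s)
k=np.zeros_like(m);k[248:264,368:388]=m[248:264,368:388]
ys,xs=np.where(k);P=np.array([onz("top",(x,y),.035)[:2] for x,y in zip(xs,ys)],np.float32)
Q=np.array([[(p-O[:2])@ux[:2],(p-O[:2])@uy[:2]] for p in P]);print(Q.min(0),Q.max(0),Q.mean(0))
S=Q[Q[:,1]<-.112]; print(np.polyfit(S[:,1],S[:,0],1),S.mean(0))
print("px lo",px("top",U(0,-.131,.025)),U(0,-.131,.025))
```

```text
[[146 170 121  68  73  73  70  76  73  73  75  74  74  72  73  72  73  73
   72  74  71  72  72  53  91 131]
 [143 167 119  69  73  73  72  70  74  73  74  73  74  72  71  72  72  73
   73  68  56  51  49  44  76 128]
 [145 168 108  59  71  74  72  73  74  72  72  73  71  70  47  37  43  52
   87  84  95 125 127  80  50 126]
 [145 172 113  34  84  91  82  69  64  63  57  74 108 116 118 126 150 144
  124 158 154 135 135  93  35 124]
 [118 157 110  50 107 138 135 119 123 132 138 146 161 122 124 142 121 119
  126 124 111 108 116  83  34 122]
 [ 60 146 113  56 150 176 167 169 179 180 175 174 174 135 130 133 122 124
  109  92  68  71  78  65  35 134]
 [ 34 143 114  55 112 171 178 179 180 171 159 153 149 110  73  70  75  80
   79  73  72  74  73  70  46 132]
 [ 78 152 136  80  66 165 175 143 123 109  86  85  82  76  70  71  71  71
   73  71  72  72  72  68  44 144]
 [ 85 151 136  90  57 117 130  98  76  72  69  71  72  71  73  73  72  75
   75  76  74  75  75  74  50 105]
 [ 61 147 166 119  69 101  94  78  73  74  73  75  75  76  75  76  74  74
   77  75  77  76  75  78  53 102]
 [ 60 147 165 118  68  75  75  72  76  74  75  76  75  78  75  75  76  71
   73  75  76  73  74  72  54  74]
 [ 43 144 169 121  69  73  72  74  74  74  74  73  74  74  75  75  74  75
   74  75  75  76  72  78  58  53]]
[376.         254.65517241] [368 252  19   7  58]
[-0.01270351 -0.15808499] [ 0.0005883  -0.10239965] [-0.00452983 -0.12699199]
[-0.06262651 -0.01228896] [-0.00390453 -0.13387985]
px lo [376.86488925 253.33672991] [ 0.48360865 -0.17463065  0.025     ]
```

Run:
```python
from h import *
q=down(YAW+.06); g=U(-.0043,-.124,0); print(g)
arm.move_gripper(0.3)
arm.movep(g+[0,0,.20],q)
arm.line_to(g+[0,0,.13],.12);print(arm.read_ft_force())
arm.line_to(g+[0,0,.102],.05);print(arm.read_ft_force(),arm.read_tool_pos()-g)
cv2.imwrite("pics/s5.png",cv2.resize(snapshot("side")[170:270,300:400],None,fx=5,fy=5,interpolation=cv2.INTER_CUBIC))
cv2.imwrite("pics/t5.png",cv2.resize(snapshot("top")[220:290,330:430],None,fx=5,fy=5,interpolation=cv2.INTER_CUBIC))
print(arm.read_time())
```

```text
[ 0.47853259 -0.16817127  0.        ]
[ 0.14322153 -0.49299167 -0.19283952]
[ 1.13128326 -0.08031385 -0.74983741] [5.40393067e-05 8.56668134e-05 1.01869892e-01]
14.6167
```

View pics/s5.png

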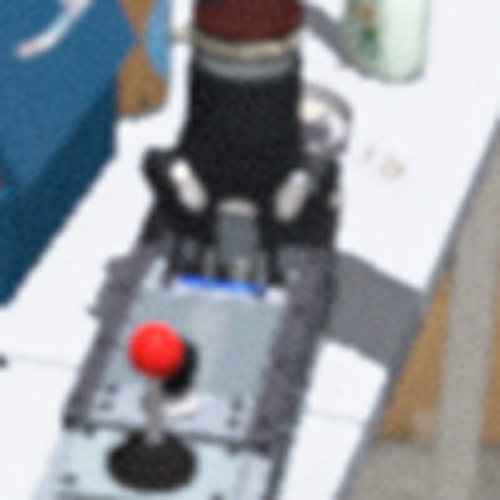

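No contact force on the way down. The fingers stand in the well, either side of the bolt, at about (235,260). Close, then lift.

Run:
```python
from h import *
arm.move_gripper(0.0,50); arm.pause(.1);print(arm.read_opening()*85,arm.read_ft_force())
p=arm.read_tool_pos();arm.line_to([p[0],p[1],.135],.06);print(arm.read_opening()*85,arm.read_ft_force())
arm.line_to([p[0],p[1],.22],.15);print(arm.read_opening()*85,arm.read_ft_force())
cv2.imwrite("pics/s6.png",cv2.resize(snapshot("side")[140:260,300:420],None,fx=5,fy=5,interpolation=cv2.INTER_CUBIC))
cv2.imwrite("pics/t6.png",cv2.resize(snapshot("top")[220:290,330:430],None,fx=5,fy=5,interpolation=cv2.INTER_CUBIC))
print(arm.read_time())
```

```text
9.435945942548335 [0.41494831 0.22328733 2.98123983]
9.92664895447952 [ 0.10999377  0.26991852 -0.2713862 ]
9.343970960933074 [-0.31844213  0.02292027 -0.62381955]
16.5083
```

View pics/s6.png

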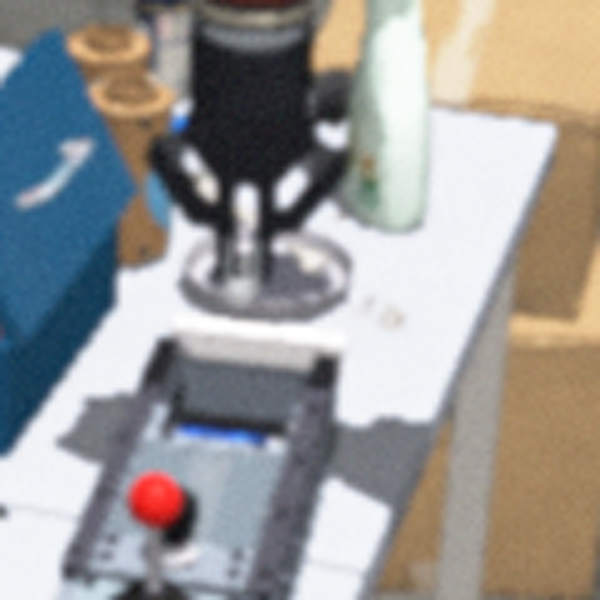

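View pics/t6.png

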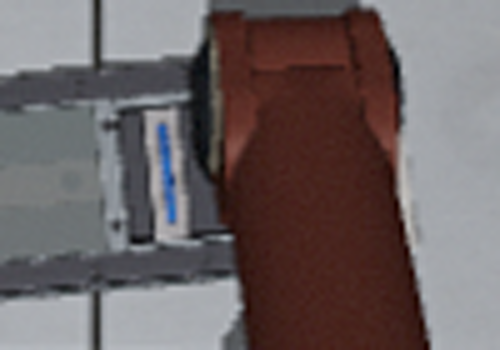

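The bolt is held at the fingertips (245,290) and the well is empty. Carry it to the dish, away from the wrench.

Run:
```python
from h import *
q=down(YAW+.06); g=np.array([.541,-.431,0])
arm.movep(g+[0,0,.16],q);print(arm.read_time(),arm.read_opening()*85)
arm.line_to(g+[0,0,.10],.12);arm.line_to(g+[0,0,.0845],.05);print(arm.read_ft_force(),arm.read_tool_pos()[2])
arm.move_gripper(0.3);arm.pause(.1)
arm.line_to(g+[0,0,.20],.15)
# go to lever pre-position (above, +y side of ball)
arm.move_gripper(0.0,40)
arm.movep(U(0,0.02,.30),down(YAW));print(arm.read_time())
for n in("side","top"): cv2.imwrite(f"pics/{n}7.png",snapshot(n))
a=cv2.imread("pics/top7.png")[190:290,420:520]; cv2.imwrite("pics/t7z.png",cv2.resize(a,None,fx=5,fy=5,interpolation=cv2.INTER_CUBIC))
a=cv2.imread("pics/side7.png")[140:300,290:410]; cv2.imwrite("pics/s7z.png",cv2.resize(a,None,fx=3.7,fy=3.7,interpolation=cv2.INTER_CUBIC))
```

```text
17.5833 9.489664135987217
[ 0.03566656 -0.6840625  -0.27226205] 0.08407185568145109
21.9417
```

View pics/t7z.png

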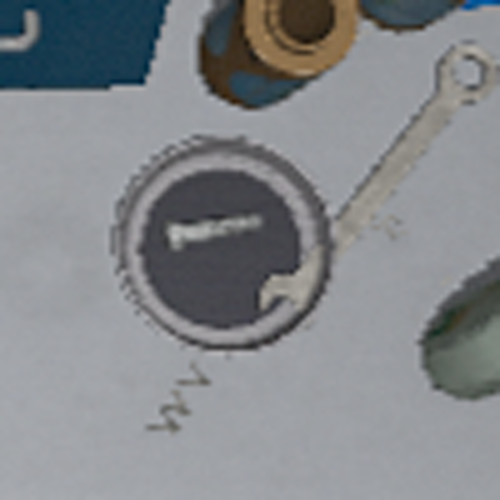

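View pics/s7z.png

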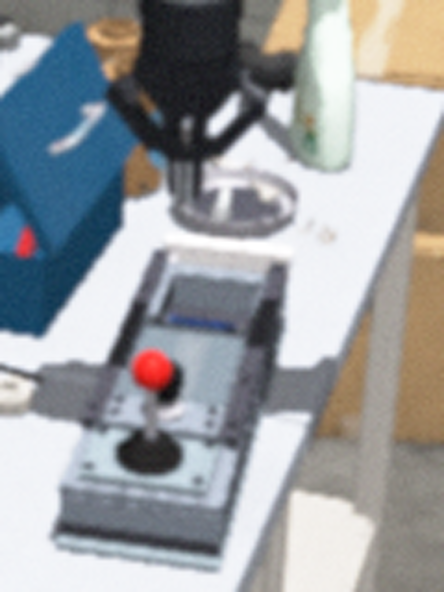

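The bolt lies in the dish at zoom (170–260, 215–240), clear of the wrench. Now move to the lever with closed fingers.

Run:
```python
from h import *
print(U(0,.14,.147))
x=-.001
arm.line_to(U(x,.184,.29),.25);arm.line_to(U(x,.184,.203),.15);f0=np.array(arm.read_ft_force());print(f0,arm.read_time(),arm.read_opening())
arm.line_to(U(x,.150,.203),.1)
y=.150
while y>.118:
    y-=.003;arm.line_to(U(x,y,.203),.06);f=np.array(arm.read_ft_force())-f0
    print(round(y,3),round(((np.array(arm.read_tool_pos())-O)@uy),4),np.round([f@ux,f@uy,f[2]],1))
    if f@uy>9: break
t=arm.read_time()
for n in("side","top"): cv2.imwrite(f"pics/{n}8.png",snapshot(n))
print(t)
a=cv2.imread("pics/top8.png")[220:300,265:425]; cv2.imwrite("pics/t8z.png",cv2.resize(a,None,fx=5,fy=5,interpolation=cv2.INTER_CUBIC))
a=cv2.imread("pics/side8.png")[170:300,290:410]; cv2.imwrite("pics/s8z.png",cv2.resize(a,None,fx=4.5,fy=4.5,interpolation=cv2.INTER_CUBIC))
```

```text
[0.45246068 0.09457337 0.147     ]
[-0.05851651  0.53250676  0.22439272] 23.5833 0.002268849006782552
0.147 0.1476 [0.6 1.4 1.5]
0.144 0.1441 [2.  1.9 0.5]
0.141 0.1409 [ 1.8  2.8 -1.4]
0.138 0.1381 [ 0.9  4.5 -2.9]
0.135 0.1352 [ 0.6  4.  -3.2]
0.132 0.1343 [ 0.1  7.1 -3.9]
0.129 0.1338 [-0.1 12.3 -5.3]
25.825
```

View pics/s8z.png

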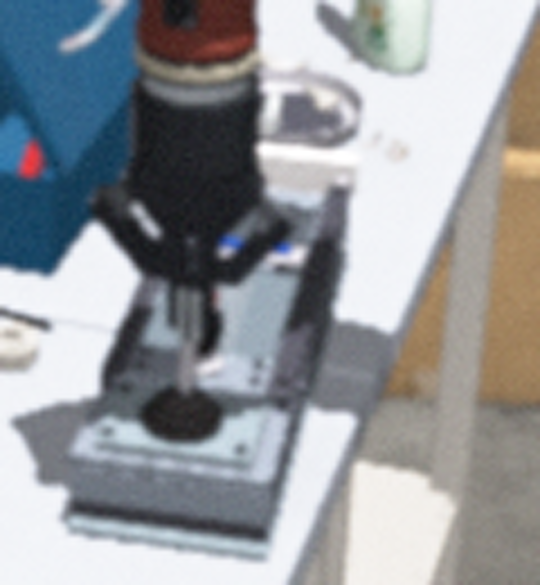

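View pics/t8z.png

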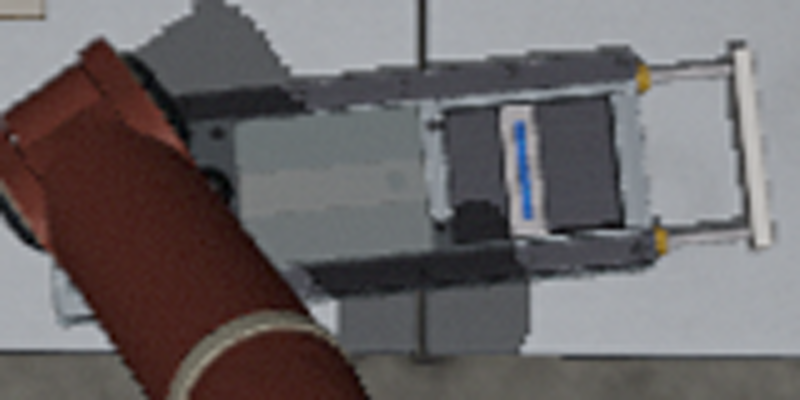

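The push bar moved from x≈720 to x≈752 in the zoom (about 18 mm) and the lever stalled at its stop. Hold, then release.

Run:
```python
from h import *
arm.pause(0.95); f=np.array(arm.read_ft_force());print(f@uy)
arm.line_to(U(-.001,.150,.203),.1);arm.line_to(U(-.001,.186,.203),.12)
arm.line_to(U(-.001,.186,.29),.2); arm.movep(np.array([.45,-.32,.33]),down(YAW)); arm.pause(.3)
print(arm.read_time(),arm.read_ft_force())
for n in("side","top"): cv2.imwrite(f"pics/{n}9.png",snapshot(n))
a=cv2.imread("pics/top9.png")[220:300,265:425]; cv2.imwrite("pics/t9z.png",cv2.resize(a,None,fx=5,fy=5,interpolation=cv2.INTER_CUBIC))
a=cv2.imread("pics/side9.png")[140:300,290:410]; cv2.imwrite("pics/s9z.png",cv2.resize(a,None,fx=3.7,fy=3.7,interpolation=cv2.INTER_CUBIC))
T=cv2.imread("pics/top9.png");r=blob(red(T),(265,220,425,300));print(r)
T4=cv2.imread("pics/top4.png");print(blob(red(T4),(265,220,425,300)),np.abs(T[228:285,272:425].astype(int)-T4[228:285,272:425]).mean())
```

```text
12.94869730994907
30.2583 [ 0.05581592  0.00100761 -0.46175435]
(array([285.13043478, 259.02898551]), array([281, 255,  10,   9,  69], dtype=int32))
(array([285.13043478, 259.02898551]), array([281, 255,  10,   9,  69], dtype=int32)) 4.159385391583534
```

View pics/t9z.png

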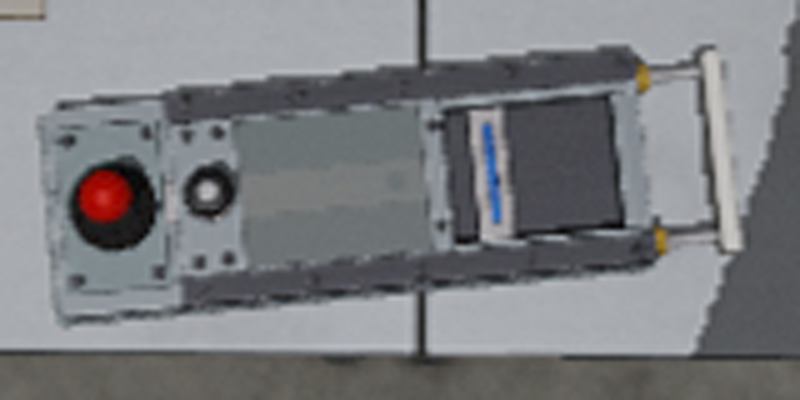

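View pics/s9z.png

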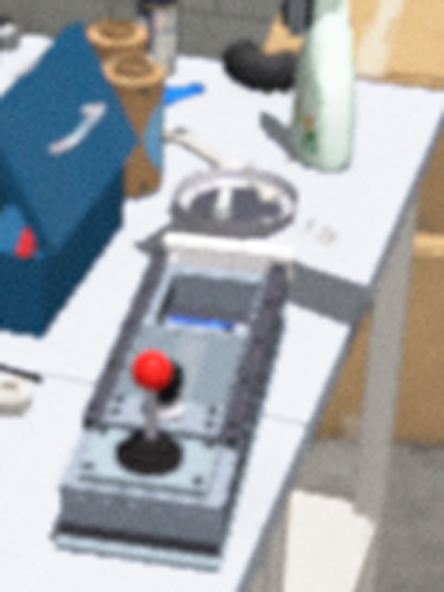

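The lever is upright with its ball back at the same pixel. The push bar has returned, the guard is open, and the bolt is in the dish at about (225,200). When I released the knob it was about 0.6 mm up and pulled down with 6.4 N. That is the spring force with the pin home; a pin resting on the deck would have stood 7 mm up.

```bash
python3 -c "
from station import ticket,arm
ticket.finish_job();print(arm.read_time())"
```

```text
the job is handed in; nothing more can be done
the job is handed in; nothing more can be done
```

I finished all the steps in the order asked and handed the job in at about 30 s of the 59 s allowed.

- **Guard:** I pulled the knob up about 10 mm and slid the guard until it stalled at its end stop, at about 0.112–0.113 m. I then lowered the knob home and let go. At release it was 0.6 mm above its starting grip height and pulled down with 6.4 N, so the pin is in its hole. I did not test the lock by pushing on the guard.
- **Bolt:** I lifted it out of the well and set it in the dish, clear of the wrench lying across the rim. The last pictures show it in the dish and the well empty.
- **Lever:** I held it over against its stop for about 1.1 s with 12–13 N. The push bar moved about 18 mm. After I let go, the ball returned to the same pixel as before and the bar moved back.

**Small disagreements:** two sightlines to the knob missed each other by about 4 mm. The side view also put the unit 1–3 mm nearer the robot than the top view, so I corrected by 1.5 mm. A 5 N sideways force while sliding the guard suggests my yaw angle for the unit was off by about 1°. None of this affected the result.

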